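# Ring the bell and show what to mix

### The arm

A 6-joint arm with a two-finger parallel gripper is mounted at the origin on the work surface. World frame = base frame: x ahead of the robot, y to its left, z up, the work surface at z = 0. Lengths are in m, angles in rad, forces in N, time in s.
With the tool pointing down it reaches from about 0.325 to 0.75 m from the base axis. Payload 7.6 kg.
Tool frame: the origin (TCP) lies between the finger pads, 19 mm behind the fingertips; this is the grasp point; z points along the fingers, y is the line along which they close (so a half turn about z gives the same grasp; the last joint's range is limited). The gripper opens to 85 mm and grips with 20 to 120 N. Pads are 22 mm wide; open, the fingers measure 114 mm over their backs; the gripper's body (76 mm by 85 mm) begins 54 mm behind the grasp point. The pads swing forward as they close: fully open they stand 13 mm farther back than shut.
Start: joints at [-1.417, 0.052, 1.401, -0, 1.689, -0.07], TCP at [0.117, -0.512, 0.25] pointing down, gripper open.
Joint ranges: [-2.9, 2.9], [-0.91, 2.17], [0.12, 2.37], [-1.06, 4.2], [0.26, 2.73], [-2.93, 2.93]. Speed limits (rad/s): [2.57, 2.57, 3.01, 3.14, 3.14, 3.14].

### API

Orientations are given as a unit quaternion [x, y, z, w].
In Python, from rig import * gives the robot as it stands.
- The arm moves only by the tool step_arm, never from a script. Its argument "plan" is a list that holds one entry, the list of rows, each a list of 7 numbers: the shift along the tool's x, y, z normalised to -1 to 1, where 1 is 75 mm, then the turn, a rotation vector about the tool's x, y, z normalised to -1 to 1, where 1 is 5 degrees, then the closure, from 0 (fully open) to 1 (shut). In form: [[[x, y, z, wx, wy, wz, fingers], ...]]. A call has 1 to 10 rows; each row shifts and turns the commanded pose from where the row before left it, along the tool's axes as they then stand; what a row does not reach is not made up. A row lasts 1/12 s, in which the tool goes at most 41.7 mm and 7.16 degrees, less where a joint would pass 70% of its speed; a pose out of reach is approached as far as the arm can. A call with a number of a shift or a turn outside -1 to 1 is refused whole. A call with a gripper value outside its range is refused whole. The fingers move at their own pace and stop on an object; "newtons" is the grip in N (left out, the last holds). Time passes only in rows, so rows that do not move let the fingers close. It gives the time, the measured TCP pose, the force, the opening and the grip force at its end, in the units of the state.
- sense(): the state, without advancing time (a new reading comes with each control period).
- get_image(name): name is "scene" or "top" or "wrist"; returns the picture (480x640x3 uint8, red, green, blue); there is no depth.
- camera_params(name): a dict with "vertical_fov" (degrees; the focal length in pixels is half the picture's height over the tangent of half this angle, whatever the lens; pixels are square), "cx", "cy" (the principal point, pixels), "rvec" (rotation vector, rad) and "tvec" (3), from world to camera coordinates, as OpenCV has them. Camera axes: x right, y down, z forward; pixel columns grow to the right and rows downward; lengths in m; the calibration is good to about 2 mm. A picture is of the moment at which its call begins: read the wrist's pose just before it. camera_params takes no time and is no camera call; for the wrist camera it gives the pose at the moment of the call.
- sign_off(): hands the job in; it is judged then, once.
Trained networks look in the newest picture that a camera, given by its name, has taken for a name from the list of things; names that differ only in an ending like _2 or _b are one class to them, and where a whole thing is asked for, a point or a joint stands for the part that bears it (a point fixed in the world has none). Each returns a list of dicts, best first, with "conf" (0 to 1); they miss things now and then, are a little off and sometimes report something else, mostly with a low value. They report only what shows in the picture. A call takes as long as a camera call. They do not tell look-alikes from the thing itself.
- find_in(label, camera): "centre" ([x, y, z] in m, in world coordinates, good to about 4 mm: the middle of the surface that is visible of it).
- regions_of(label, camera): "pixels" (480x640 bool, what is visible of it).
The state is a dict: "time": time; "joint_positions": joint angles; "qvel": joint speeds; "effort": joint torques, N m; "ee_pos": TCP position; "tcp_rot": TCP orientation; "contact_force": force on the tool from outside, world axes, zero at the start; "wrist_torque": the same for the moment, N m; "width": opening from 0.0 (shut) to 1.0 (fully open); "gripper_force": force on a finger pad.
Only numpy, scipy, OpenCV 4.12 (cv2) and the standard library are available. Lean on these libraries where they do the work, as an engineer would, in place of code of your own. Each camera call takes 0.05 s, during which the arm holds its last target. There are 200 camera calls.

### The job

Ring the counter bell by pressing its plunger down with the fingertips, to call the studio assistant; then show what to pour where: point straight down at the smallest paint tin, fingertips just above (about 3 cm over) the middle of its lid, for two seconds, and after that point the same way at the mixing bowl, just above the middle of its mouth, for two seconds. Point at none of the other tins nor the cup, touch and move nothing but the bell, and finish with the hand raised well above the tallest tin.

Things in the scene. Friction and masses are not known exactly. Their poses are not given: they have to be found in the camera images.
- plunger (a joint): travel of the call bell's plunger in m: 0 at rest (up), 0.006 fully down. It moves straight down, springs back when let go, takes about 1.7 N to start and 3.6 N to reach the bottom; the bell rings beyond 0.004
- bell_top (a point): centre of the top of the plunger, a flat steel disc of 24 mm diameter, 66 mm above the bench at rest, in the middle of a steel counter bell (dome 86 mm diameter, dome top 45 mm high, black foot) that is fixed to the bench
- tin_small: the smallest of four tins (least diameter and least height): a round closed paint tin, bare metal with a pale paper band, 60 mm diameter, 60 mm high, standing upright and loose; origin at the centre of its underside, z up
- tin_small_lid (a point): centre of the flat top of the smallest tin's lid, 60 mm above the bench
- tin_squat: a wide, squat round closed paint tin, bare metal with a pale paper band, 90 mm diameter, 80 mm high, standing upright and loose; origin at the centre of its underside, z up
- tin_squat_lid (a point): centre of the flat top of the squat tin's lid, 80 mm above the bench
- tin_medium: a middle-sized round closed paint tin, bare metal with a pale paper band, 78 mm diameter, 98 mm high, standing upright and loose; origin at the centre of its underside, z up
- tin_medium_lid (a point): centre of the flat top of the middle-sized tin's lid, 98 mm above the bench
- tin_tall: the tallest, a round closed paint tin, bare metal with a pale paper band, 90 mm diameter, 120 mm high, standing upright and loose; origin at the centre of its underside, z up
- tin_tall_lid (a point): centre of the flat top of the tallest tin's lid, 120 mm above the bench
- bowl: the mixing bowl: white ceramic, empty, round, 120 mm across the rim, 50 mm high, loose; origin at the centre of its underside, z up
- bowl_rim (a point): centre of the bowl's open mouth, level with its rim, 50 mm above the bench
- cup: bystander: narrow white ceramic cup, 72 mm across the rim, 100 mm high, without a handle, loose; origin at the centre of its underside
- cup_rim (a point): centre of the cup's mouth, 100 mm above the bench
- tape: bystander: roll of pale tape lying flat, 60 mm diameter, 22 mm high; origin at the centre of its underside
- block: bystander: cork sanding block 55 x 34 x 26 mm; origin at the centre of its underside
- brush: bystander: paint brush 150 mm long, under 30 mm high, lying flat along its own x, far right of the middle; origin under its middle
- bottle: bystander: amber bottle with a black cap, 56 mm diameter, 130 mm high, far side of the middle; origin at the centre of its underside
Things that resemble listed ones, but are neither listed nor needed, are in the scene too. What is shaped like the tin_squat but blue or red is not meant.

How it is judged:
By the outcome, as a careful person would: the job done as asked, in the order asked, and still so for the second after the job is handed in, with the robot touching nothing.
It also fails if it takes over 56 s, if anything falls off the work surface, if the arm or the gripper's body presses on something with over 40 N, if the wrist force passes 120 N, or if a joint passes its speed limit or range.

## Working session

There is one attempt and no reset: what is moved stays moved. The work goes in short steps, Python scripts to look and compute and a tool call to move; the robot and the scene stay as the last step left them, time stands still between calls to the robot, and variables do not carry over. Pictures are saved under pics/ and viewed, at most 10 in all, crops included, and the job is handed in when it is done.

Besides the shell and the picture viewer there is one more tool, called after ">>>" as name(argument=value, ...) on one line, values as JSON. step_arm: Moves the arm, as the interface text tells. Scaled input: -1 to 1 covers 75 mm each way for a shift and 5 degrees each way for a turn. Its arguments: {"type":"object","properties":{"plan":{"type":"array","items":{"type":"array","items":{"type":"array","items":{"type":"number"}}}},"newtons":{"type":"number"}},"required":["plan"]}

```bash
mkdir -p pics
python3 - <<'E'
from rig import *
import cv2
s=sense();print(s)
for c in("top","scene"):
    cv2.imwrite(f"pics/{c}0.png",get_image(c)[:,:,::-1]);print(camera_params(c))
for l in["bell_top","tin_small","tin_squat","tin_medium","tin_tall","bowl","cup","bottle"]:
    for c in("top","scene"):
        try: print(l,c,[(d["conf"],d["centre"]) for d in find_in(l,c)][:5])
        except Exception as e: print(l,c,e)
E
```

```text
{'time': 0.0, 'joint_positions': array([-1.41733369e+00,  5.28144904e-02,  1.40172779e+00, -1.82869802e-05,
        1.68861231e+00, -7.02969104e-02]), 'qvel': array([-0.00020297,  0.00081964,  0.00032659, -0.00154039,  0.00151545,
       -0.00038621]), 'effort': array([ 4.84547236e-04, -3.81664610e+01, -3.60189700e+01, -7.57026169e-05,
        6.17779180e-03, -9.63056920e-06]), 'ee_pos': array([ 0.11647288, -0.51163357,  0.24918252]), 'tcp_rot': array([ 9.93747800e-01,  1.11645422e-01, -4.15386148e-05, -7.79915312e-04]), 'contact_force': array([ 0.44831393,  0.37371409, -0.20563885]), 'wrist_torque': array([-0.01815333, -0.03070845, -0.00797488]), 'gripper_force': 0.0, 'width': 1.0010622995041727}
{'vertical_fov': 46.877654690891944, 'cx': 320.8294966658369, 'cy': 235.5088392802565, 'rvec': array([ 2.13960995, -2.13425462,  0.22523735]), 'tvec': array([-0.01537594,  0.55113328,  1.16519698])}
{'vertical_fov': 56.69082257518149, 'cx': 320.7619479066758, 'cy': 238.5470809483832, 'rvec': array([ 1.86811798,  1.42782448, -0.66260821]), 'tvec': array([-0.16606338, -0.25009465,  1.42069328
[... 586 characters left out ...]
96, -0.0234, 0.0671])]
tin_medium top [(0.9, [0.5773, -0.3377, 0.0992]), (0.41, [0.456, 0.1834, 0.0594])]
tin_medium scene [(0.7, [0.6144, -0.349, 0.0795]), (0.31, [0.5865, 0.3362, 0.03])]
tin_tall top [(0.95, [0.6415, -0.1059, 0.1207])]
tin_tall scene [(0.98, [0.6848, -0.1221, 0.0998])]
bowl top [(0.96, [0.6115, 0.331, 0.028])]
bowl scene [(0.64, [0.5861, 0.34, 0.0371]), (0.28, [0.6112, -0.3495, 0.0847]), (0.19, [0.4601, -0.2009, 0.0704])]
cup top [(0.67, [0.4354, -0.2096, 0.0395]), (0.64, [0.4315, -0.0106, 0.0829]), (0.57, [0.6373, -0.1079, 0.1201])]
cup scene [(0.66, [0.4542, -0.1982, 0.0681])]
bottle top [(0.89, [0.7416, -0.0042, 0.0896])]
bottle scene [(0.68, [0.7721, -0.0067, 0.0775])]
```

View pics/top0.png

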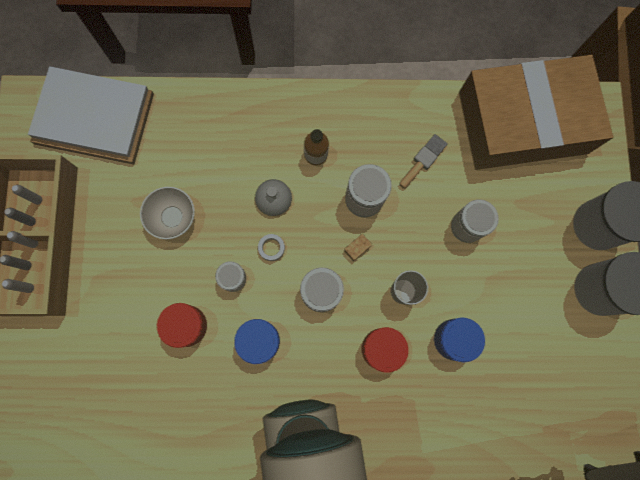

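View pics/scene0.png

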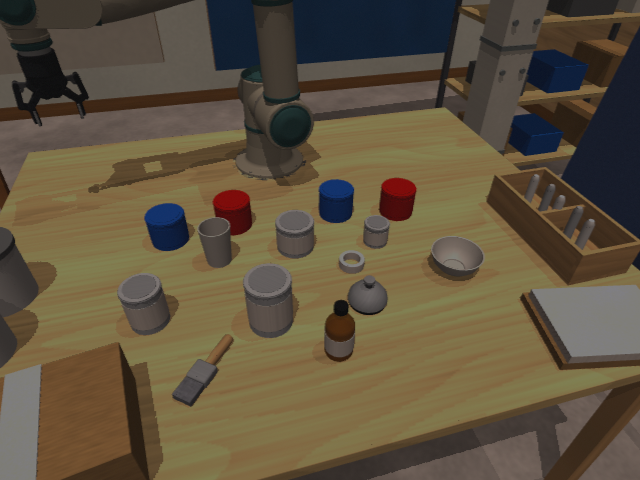

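The top picture shows the bell at about (273,198) with its plunger near (271,191), the smallest tin at (230,277) and the bowl at (168,214). The scene picture agrees, with the bell at (368,293), the tin at (376,231) and the bowl at (457,258). The arm is off to the right.

```bash
cat > h.py <<'E'
from rig import *
import cv2,numpy as np
def ray(c,u,v,z,p=None):
    p=p or camera_params(c);f=240/np.tan(np.radians(p["vertical_fov"]/2))
    R=cv2.Rodrigues(np.array(p["rvec"]))[0];o=-R.T@p["tvec"]
    d=R.T@np.array([(u-p["cx"])/f,(v-p["cy"])/f,1]);return o+d*(z-o[2])/d[2]
def proj(c,P,p=None):
    p=p or camera_params(c);f=240/np.tan(np.radians(p["vertical_fov"]/2))
    K=np.array([[f,0,p["cx"]],[0,f,p["cy"]],[0,0,1]])
    return cv2.projectPoints(np.array(P,float).reshape(-1,3),np.array(p["rvec"]),np.array(p["tvec"]),K,None)[0].reshape(-1,2)
def circ(x,y,z,r):
    a=np.linspace(0,2*np.pi,60);return np.c_[x+r*np.cos(a),y+r*np.sin(a),0*a+z]
E
python3 - <<'E'
from h import *
g=cv2.imread("pics/top0.png");s=cv2.imread("pics/scene0.png")
b=ray("top",271.5,191,.066);t=ray("top",230.3,276,.06);w=ray("top",168,213.5,.05)
print(b,t,w)
C=[circ(*b[:2],.066,.012),circ(*t[:2],.06,.03),circ(*w[:2],.05,.06)]
def crop(im,c,x,y,W,H,k):
    o=cv2.resize(im[y:y+H,x:x+W],None,fx=k,fy=k,interpolation=cv2.INTER_CUBIC)
    for q in C:
        cv2.polylines(o,[((proj(c,q)-[x,y]+.5)*k).astype(int)],True,(0,255,0),1)
    return cv2.convertScaleAbs(o,alpha=1.4)
cv2.imwrite("pics/c1.png",np.vstack([crop(g,"top",130,165,180,70,4),crop(s,"scene",320,215,180,75+20,3)[:, :] if 0 else crop(s,"scene",325,210,180,75,4)]))
E
```

```text
[0.64729084 0.09481856 0.066     ] [0.46031604 0.1802021  0.06      ] [0.59889156 0.32211157 0.05      ]
```

View pics/c1.png

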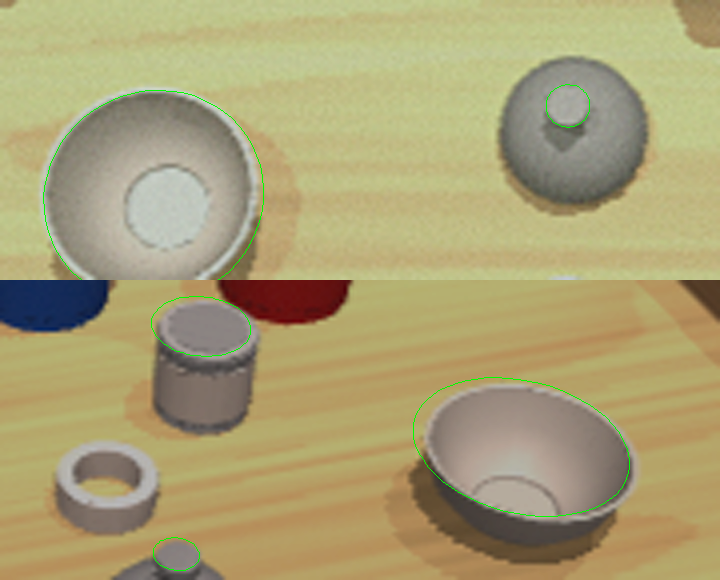

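The bell circle fits in both views. The tin and bowl are within about 5 mm, and I'll refine those with the wrist camera. Now I'll move with the fingers shutting.

>>> step_arm(plan=[[[0.2,-0.15,0,0,0,0,1],[0.41,-0.3,0,0,0,0,1],[0.41,-0.3,0,0,0,0,1],[0.41,-0.3,0,0,0,0,1],[0.41,-0.3,0,0,0,0,1],[0.41,-0.3,0,0,0,0,1],[0.41,-0.3,0,0,0,0,1],[0.41,-0.3,0,0,0,0,1],[0.41,-0.3,0,0,0,0,1],[0.41,-0.3,0,0,0,0,1]]], newtons=40)

```text
time: 1.73
ee_pos: [0.3544, -0.2371, 0.2503]
tcp_rot: [0.994, 0.112, 0.0, 0.0]
contact_force: [0.8, -1.1, 0.0]
width: 0.002
gripper_force: 0.0
```

>>> step_arm(plan=[[[0.41,-0.3,0,0,0,0,1],[0.41,-0.3,0,0,0,0,1],[0.41,-0.3,0,0,0,0,1],[0.41,-0.3,0,0,0,0,1],[0.41,-0.3,0,0,0,0,1],[0.41,-0.3,0,0,0,0,1],[0.41,-0.3,0,0,0,0,1],[0.3,-0.2,0,0,0,0,1],[0.2,-0.1,0,0,0,0,1],[0,0,0,0,0,0,1]]])

```text
time: 2.57
ee_pos: [0.5615, -0.0047, 0.2492]
tcp_rot: [0.994, 0.113, -0.0, -0.0]
contact_force: [-0.1, 0.2, 0.4]
width: 0.001
gripper_force: 0.0
```

```bash
cat > look.py <<'E'
from h import *
import sys
n=sys.argv[1];labs=sys.argv[2:]
s=sense();P=camera_params("wrist");g=get_image("wrist")[:,:,::-1].copy()
print(s["ee_pos"],s["tcp_rot"])
for l in labs:
    for d in find_in(l,"wrist")[:3]:print(l,d["conf"],d["centre"])
np.save(f"pics/{n}.npy",np.r_[P["vertical_fov"],P["cx"],P["cy"],P["rvec"],P["tvec"]])
cv2.imwrite(f"pics/{n}_raw.png",g)
for q in[circ(.647,.095,.066,.012),circ(.463,.182,.06,.03),circ(.602,.325,.05,.06)]:
    try:cv2.polylines(g,[proj("wrist",q,P).astype(int)],True,(0,255,0),1)
    except Exception as e:print(e)
cv2.imwrite(f"pics/{n}.png",g)
E
python3 look.py w1 bell_top tin_small bowl
```

```text
[ 0.56146758 -0.00470344  0.24916343] [ 9.93563150e-01  1.13278744e-01 -2.99180329e-04 -3.21812589e-04]
bell_top 0.61 [0.6472, 0.0931, 0.067]
tin_small 0.92 [0.4695, 0.1735, 0.0551]
bowl 0.65 [0.6045, 0.2749, 0.0404]
```

View pics/w1.png

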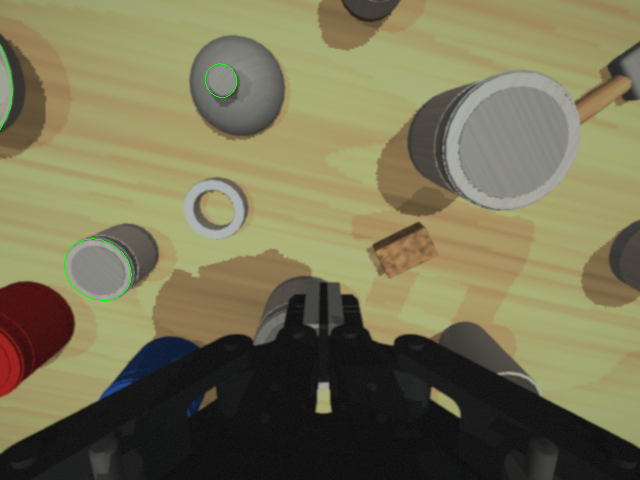

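The wrist picture confirms the bell plunger at (221,81) and the tin lid at (99,268), both matching the projected circles to about 1 px. Next I move above the bell and descend.

>>> step_arm(plan=[[[0.35,-0.26,0,0,0,0,1],[0.35,-0.26,0,0,0,0,1],[0.35,-0.26,0,0,0,0,1],[0.36,-0.26,0,0,0,0,1],[0,0,0.4,0,0,0,1],[0,0,0.5,0,0,0,1],[0,0,0.5,0,0,0,1],[0,0,0.3,0,0,0,1],[0,0,0.2,0,0,0,1],[0,0,0,0,0,0,1]]])

```text
time: 3.6
ee_pos: [0.6435, 0.091, 0.103]
tcp_rot: [0.994, 0.111, -0.004, -0.0]
contact_force: [-0.2, -0.6, 0.2]
width: 0.001
gripper_force: 0.0
```

>>> step_arm(plan=[[[0.05,-0.04,0,0,0,0,1],[0,0,0.1,0,0,0,1],[0,0,0.1,0,0,0,1],[0,0,0.06,0,0,0,1],[0,0,0.05,0,0,0,1],[0,0,0,0,0,0,1],[0,0,0,0,0,0,1]]])

```text
time: 4.18
ee_pos: [0.6488, 0.0961, 0.0845]
tcp_rot: [0.994, 0.112, -0.0, 0.0]
contact_force: [-0.4, 0.3, 2.2]
width: 0.003
gripper_force: 0.8
```

```bash
python3 -c "
from rig import *
s=sense();print(s['ee_pos'],s['contact_force'])"
```

```text
[0.64882701 0.09606204 0.08445025] [-0.4305874   0.25887489  2.15199807]
```

>>> step_arm(plan=[[[-0.02,0.01,0.04,0,0,0,1],[0,0,0.03,0,0,0,1],[0,0,0,0,0,0,1],[0,0,0,0,0,0,1]]])

```text
time: 4.52
ee_pos: [0.648, 0.0951, 0.0795]
tcp_rot: [0.994, 0.112, 0.001, 0.0]
contact_force: [1.6, -0.4, 3.7]
width: 0.0
gripper_force: 1.6
```

>>> step_arm(plan=[[[0,0,0.03,0,0,0,1],[0,0,0,0,0,0,1],[0,0,0,0,0,0,1]]])

```text
time: 4.77
ee_pos: [0.648, 0.0951, 0.0787]
tcp_rot: [0.994, 0.112, 0.001, 0.0]
contact_force: [-2.7, 0.2, 10.0]
width: 0.0
gripper_force: 5.3
```

The plunger bottomed out at 10 N, so the bell has rung. Next I raise and go over the small tin.

>>> step_arm(plan=[[[0,0,-0.3,0,0,0,1],[0,0,-0.5,0,0,0,1],[0,0,-0.5,0,0,0,1],[0,0,-0.4,0,0,0,1],[-0.42,-0.34,0,0,0,0,1],[-0.42,-0.34,0,0,0,0,1],[-0.42,-0.34,0,0,0,0,1],[-0.42,-0.33,0,0,0,0,1],[-0.3,-0.24,0,0,0,0,1],[0,0,0,0,0,0,1]]])

```text
time: 5.6
ee_pos: [0.4723, 0.1802, 0.2037]
tcp_rot: [0.994, 0.113, -0.001, -0.0]
contact_force: [-0.9, -0.8, -0.4]
width: 0.0
gripper_force: 0.0
```

>>> step_arm(plan=[[[0,0,0,0,0,0,1],[0,0,0,0,0,0,1]]])

```text
time: 5.77
ee_pos: [0.4765, 0.1781, 0.2041]
tcp_rot: [0.994, 0.112, -0.0, 0.0]
contact_force: [-0.8, 0.7, 0.2]
width: -0.001
gripper_force: 0.0
```

```bash
python3 look.py w2 tin_small bowl bell_top
```

```text
[0.47652518 0.1781406  0.2040505 ] [ 9.93746143e-01  1.11662534e-01 -8.68679920e-05  2.72877033e-04]
tin_small 0.6 [0.4656, 0.182, 0.0579]
bowl 0.93 [0.5865, 0.3319, 0.0236]
bell_top 0.71 [0.6459, 0.0985, 0.0661]
```

View pics/w2.png

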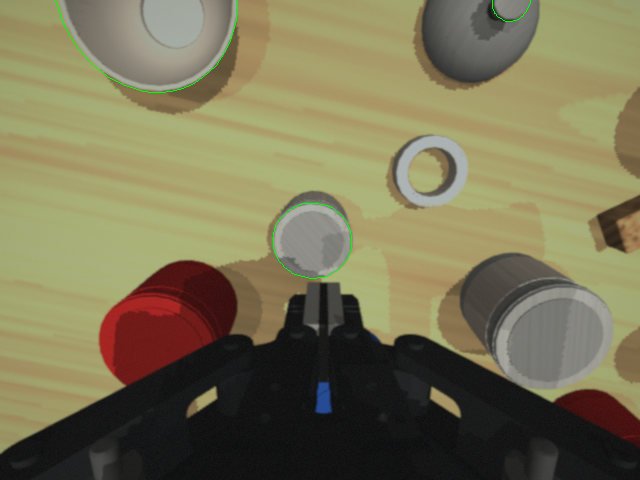

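The wrist picture shows the tin lid at (313,240) and the bowl rim at upper left, both right on the projected circles for (0.463, 0.182) and (0.602, 0.325). Next I descend over the tin.

>>> step_arm(plan=[[[-0.16,-0.09,0,0,0,0,1],[0,0,0.4,0,0,0,1],[0,0,0.4,0,0,0,1],[0,0,0.3,0,0,0,1],[0,0,0.12,0,0,0,1],[0,0,0,0,0,0,1],[0,0,0,0,0,0,1],[0,0,0,0,0,0,1]]])

```text
time: 6.63
ee_pos: [0.4643, 0.1825, 0.1145]
tcp_rot: [0.994, 0.111, 0.001, -0.0]
contact_force: [-0.8, -0.1, 0.5]
width: -0.001
gripper_force: 0.0
```

>>> step_arm(plan=[[[-0.02,0,0.07,0,0,0,1],[0,0,0,0,0,0,1],[0,0,0,0,0,0,1],[0,0,0,0,0,0,1],[0,0,0,0,0,0,1],[0,0,0,0,0,0,1],[0,0,0,0,0,0,1],[0,0,0,0,0,0,1],[0,0,0,0,0,0,1],[0,0,0,0,0,0,1]]])

```text
time: 7.47
ee_pos: [0.4616, 0.182, 0.1075]
tcp_rot: [0.994, 0.112, -0.0, 0.0]
contact_force: [0.0, 0.5, 0.1]
width: 0.0
gripper_force: 0.0
```

>>> step_arm(plan=[[[0,0,0,0,0,0,1],[0,0,0,0,0,0,1],[0,0,0,0,0,0,1],[0,0,0,0,0,0,1],[0,0,0,0,0,0,1],[0,0,0,0,0,0,1],[0,0,0,0,0,0,1],[0,0,0,0,0,0,1],[0,0,0,0,0,0,1],[0,0,0,0,0,0,1]]])

```text
time: 8.3
ee_pos: [0.4616, 0.182, 0.1075]
tcp_rot: [0.994, 0.112, -0.0, 0.0]
contact_force: [0.3, 0.4, -0.2]
width: 0.001
gripper_force: 0.0
```

>>> step_arm(plan=[[[0,0,0,0,0,0,1],[0,0,0,0,0,0,1],[0,0,0,0,0,0,1],[0,0,0,0,0,0,1],[0,0,0,0,0,0,1],[0,0,0,0,0,0,1],[0,0,0,0,0,0,1],[0,0,0,0,0,0,1],[0,0,0,0,0,0,1],[0,0,0,0,0,0,1]]])

```text
time: 9.13
ee_pos: [0.4617, 0.1819, 0.1075]
tcp_rot: [0.994, 0.112, 0.0, 0.0]
contact_force: [-0.5, 0.2, -0.9]
width: -0.001
gripper_force: 0.0
```

>>> step_arm(plan=[[[0,0,-0.3,0,0,0,1],[0,0,-0.45,0,0,0,1],[0,0,-0.35,0,0,0,1],[0.3,-0.2,0,0,0,0,1],[0.42,-0.27,0,0,0,0,1],[0.42,-0.27,0,0,0,0,1],[0.42,-0.27,0,0,0,0,1],[0.42,-0.27,0,0,0,0,1],[0.27,-0.16,0,0,0,0,1],[0,0,0,0,0,0,1]]])

```text
time: 9.97
ee_pos: [0.6035, 0.3272, 0.1869]
tcp_rot: [0.994, 0.113, -0.001, 0.0]
contact_force: [-1.4, -0.1, -1.7]
width: 0.001
gripper_force: 0.0
```

>>> step_arm(plan=[[[0,0,0.3,0,0,0,1],[0,0,0.4,0,0,0,1],[0,0,0.3,0,0,0,1],[0,0,0.1,0,0,0,1],[0,0,0,0,0,0,1],[0,0,0,0,0,0,1],[0,0,0,0,0,0,1]]])

```text
time: 10.55
ee_pos: [0.6031, 0.3251, 0.1102]
tcp_rot: [0.994, 0.112, 0.002, -0.001]
contact_force: [0.2, 0.9, 0.6]
width: 0.005
gripper_force: 0.0
```

>>> step_arm(plan=[[[0,0,0.1,0,0,0,1],[0,0,0,0,0,0,1],[0,0,0,0,0,0,1]]])

```text
time: 10.8
ee_pos: [0.6022, 0.3247, 0.1]
tcp_rot: [0.994, 0.112, -0.0, 0.0]
contact_force: [0.7, -0.6, 0.3]
width: 0.001
gripper_force: 0.0
```

>>> step_arm(plan=[[[0,0,0,0,0,0,1],[0,0,0,0,0,0,1],[0,0,0,0,0,0,1],[0,0,0,0,0,0,1],[0,0,0,0,0,0,1],[0,0,0,0,0,0,1],[0,0,0,0,0,0,1],[0,0,0,0,0,0,1],[0,0,0,0,0,0,1],[0,0,0,0,0,0,1]]])

```text
time: 11.63
ee_pos: [0.6022, 0.3247, 0.0999]
tcp_rot: [0.994, 0.112, -0.0, 0.0]
contact_force: [0.3, -0.3, -0.6]
width: -0.001
gripper_force: 0.0
```

>>> step_arm(plan=[[[0,0,0,0,0,0,1],[0,0,0,0,0,0,1],[0,0,0,0,0,0,1],[0,0,0,0,0,0,1],[0,0,0,0,0,0,1],[0,0,0,0,0,0,1],[0,0,0,0,0,0,1],[0,0,0,0,0,0,1],[0,0,0,0,0,0,1],[0,0,0,0,0,0,1]]])

```text
time: 12.47
ee_pos: [0.6022, 0.3247, 0.1]
tcp_rot: [0.994, 0.112, 0.0, 0.0]
contact_force: [1.1, -0.7, -0.2]
width: 0.0
gripper_force: 0.0
```

>>> step_arm(plan=[[[0,0,0,0,0,0,1],[0,0,0,0,0,0,1],[0,0,0,0,0,0,1],[0,0,0,0,0,0,1],[0,0,0,0,0,0,1],[0,0,0,0,0,0,1],[0,0,0,0,0,0,1],[0,0,0,0,0,0,1]]])

```text
time: 13.13
ee_pos: [0.6022, 0.3247, 0.0999]
tcp_rot: [0.994, 0.112, -0.0, 0.0]
contact_force: [0.7, -0.3, -0.0]
width: -0.001
gripper_force: 0.0
```

>>> step_arm(plan=[[[0,0,-0.3,0,0,0,1],[0,0,-0.5,0,0,0,1],[0,0,-0.5,0,0,0,1],[0,0,-0.5,0,0,0,1],[0,0,-0.5,0,0,0,1],[0,0,-0.2,0,0,0,1],[0,0,0,0,0,0,1],[0,0,0,0,0,0,1],[0,0,0,0,0,0,1]]])

```text
time: 13.88
ee_pos: [0.602, 0.3246, 0.2855]
tcp_rot: [0.994, 0.112, -0.001, 0.001]
contact_force: [0.7, 0.0, -0.6]
width: 0.003
gripper_force: 0.0
```

```bash
python3 -c "
from rig import *
print(sign_off())"
```

```text
the job is handed in; nothing more can be done
None
```

The bell was pressed to its stop (10 N). The fingertips then held about 3 cm above the middle of the smallest tin's lid, and after that the bowl's mouth, for over two seconds each. I finished with the tips about 27 cm up and handed the job in at about 14 s; no verdict came back.

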